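Tighten the recessed cap nut of a shelf post with a T-handled box spanner

TASK

The nut at the bottom of the open steel post has worked loose: take the T-handled box spanner from its wooden stand, feel it down over the nut without forcing it, and tighten the nut clockwise (seen from above) until it comes to its stop. Then stand the spanner fully home in its wooden stand again and let go. Press and turn gently throughout, and leave the other things on the shelf where they are.

Things in the scene. Friction and masses are not known exactly. Their poses are not given: they have to be found in the camera images.
- post: Open steel tube, fixed upright on a 90 x 90 x 6 mm foot plate; outside diameter 52 mm, bore 42 mm, mouth 100 mm above its origin. Origin: centre of the underside, on the shelf; z up. The cap nut stands at the bottom of the bore, on its axis. A second, identical tube, closed by a grey plug, has no part in the job. Over 70 N between spanner and post or nut spoils the job.
- nut_top (a point): Top of the cap nut's dome, on the bore axis, 31 mm above the post's origin. Steel nut: hexagon 24 mm across flats from 6 to 22 mm above the post's origin, a round dome of 11.5 mm radius above it to 31 mm. The direction of its flats is NOT given by this point nor by the post: it differs every time and must be found by feel (or seen from above).
- nut (a joint): How far the nut is screwed down, rad: grows as it turns clockwise seen from above; the solid stop (fully tight) is at 1.6, and it starts 0.5 to 0.85 rad short of that. It needs about 0.12 N m all the way to the stop, then goes no further (over about 0.6 N m is too much). Zero bears no relation to the direction of the flats.
- spanner: Steel T-handled box spanner, 0.3 kg, 174 mm tall, standing socket-down in the stand. Origin: centre of the lower end; z up along the 12 mm shank, x along the cross bar. Socket: hexagonal tube 33 mm tall, 31.5 mm across outer flats, 36.4 mm across corners; hexagonal cavity, open below, 25.5 mm across flats and 23 mm deep, two of its flats facing the spanner's +x and -x.
- spanner_foot (a point): Centre of the spanner's lower end (its origin). Resting on the nut's corners, unaligned, it is 22 mm above the post's origin; right down over the nut (cavity roof on the dome) 8 mm. It drops over once the two hexagons agree within about 6 degrees (they repeat every 60 degrees).
- spanner_bar (a point): Centre of the spanner's cross bar, 162 mm above its lower end: a flat-sided steel bar 70 mm long (along x), 14 mm thick (along y), 24 mm high; the place to grip it, from above.
- spanner_mid (a point): Point half-way up the spanner, 87 mm above its lower end, on the shank.
- stand: Fixed wooden block 85 x 85 x 55 mm with one upright round hole of 43 mm diameter, 45 mm deep with a flat floor, a 3 mm chamfer at its mouth. Origin: centre of the underside, on the shelf.
- stand_floor (a point): Centre of the floor of the stand's hole, 10 mm above the shelf; the spanner's lower end rests here.
- pencil_case: Bystander: blue plastic pencil case, 75 x 190 x 35 mm; origin under its centre.
- steel_glass: Bystander: stainless steel glass, 70 mm diameter, 100 mm tall; origin under its centre.
- pen_pot: Bystander: white ceramic pen pot, 80 mm diameter, 95 mm tall, pens standing to 170 mm; origin under its centre.
- glass_jar: Bystander: small glass jar, 54 mm diameter, 65 mm tall; origin under its centre.
- sharpener: Bystander: orange plastic sharpener, 26 x 18 x 14 mm; origin under its centre.
- notebook: Bystander: grey notebook, 150 x 105 x 14 mm, lying flat; origin under its centre.
Things that resemble listed ones, but are neither listed nor needed, are in the scene too. What is shaped like the post but green or red is not meant.

How it is judged:
By the outcome, as a careful person would: the job done as asked, in the order asked, and still so for the second after the job is handed in, with the robot touching nothing.
It also fails if it takes over 67 s, if anything falls off the work surface, if the arm or the gripper's body presses on something with over 40 N, if the wrist force passes 120 N, or if a joint passes its speed limit or range.

ROBOT

A 6-joint arm with a two-finger parallel gripper is mounted at the origin on the work surface. World frame = base frame: x ahead of the robot, y to its left, z up, the work surface at z = 0. Lengths are in m, angles in rad, forces in N, time in s.
With the tool pointing down it reaches from about 0.25 to 0.85 m from the base axis. Payload 12.5 kg.
Tool frame: the origin (TCP) lies midway between the tips of the shut fingers; the grasp point (between the pads) lies 19 mm behind it; z points along the fingers, y is the line along which they close (so a half turn about z gives the same grasp; the last joint's range is limited). The gripper opens to 93 mm and grips with 3 to 60 N. Pads are 15 mm wide; open, the fingers measure 128 mm over their backs; the gripper's body (75 mm by 188 mm) begins 65 mm behind the grasp point.
Start: joints at [1.182, 0.351, 1.652, -0, 1.139, -0.085], TCP at [0.164, 0.525, 0.219] pointing down, gripper open.
Joint ranges: [-2.75, 2.75], [-0.79, 2.1], [0.01, 2.65], [-1.57, 4.71], [0.07, 3.14], [-2.87, 2.87]. Speed limits (rad/s): [2.22, 2.22, 2.79, 3.14, 3.14, 3.14].

INTERFACE

Orientations are given as a rotation vector (axis times angle).
In Python, from bench import * gives the robot as it stands.
- The arm moves only by the tool carry_out, never from a script. Its argument "steps" is one flat list of numbers, 7 for each row, row after row: the finger opening in m, from 0 to 0.093, then the shift along the tool's x, y, z in m, then the turn, a rotation vector about the tool's x, y, z in degrees. A call has 1 to 10 rows; each row is the pose to reach, as a shift and turn from the pose commanded when the call began, along the tool's axes at that moment; what a row does not reach only later rows make up. A row lasts 1/12 s, in which the tool goes at most 41.7 mm and 7.16 degrees, less where a joint would pass 70% of its speed; a pose out of reach is approached as far as the arm can. A call with a gripper value outside its range is refused whole. The fingers move at their own pace and stop on an object; "force" is the grip in N (left out, the last holds). Time passes only in rows, so rows that repeat a pose let the fingers close. It gives the time, the measured TCP pose, the force, the opening and the grip force at its end, in the units of the state.
- read_state(): the state, without advancing time (a new reading comes with each control period).
- snapshot(name): name is "scene" or "side" or "wrist"; returns a dict with "image" (384x512x3 uint8, blue, green, red), "fx", "fy", "cx", "cy" (pixels), "R" (3x3) and "t" (3): a world point X has camera coordinates R X + t. Camera axes: x right, y down, z forward; pixel columns grow to the right and rows downward; lengths in m; the calibration is good to about 2 mm. A picture is of the moment at which its call begins. There is no depth.
- finish_job(): hands the job in; it is judged then, once.
Trained networks look in a picture, given as the dict that the camera call returned (one of the last four; its "shot" number tells which), for a name from the list of things; names that differ only in an ending like _2 or _b are one class to them, and where a whole thing is asked for, a point or a joint stands for the part that bears it (a point fixed in the world has none). Each returns a list of dicts, best first, with "score" (0 to 1); they miss things now and then, are a little off and sometimes report something else, mostly with a low value. They report only what shows in the picture. A call takes as long as a camera call. They do not tell look-alikes from the thing itself.
- cut_out(picture, label): "mask" (384x512 bool, what is visible of it) and "xy" ([column, row] in pixels, amid what is visible of it).
- place_of(picture, label): "xy" ([column, row] in pixels: a listed point, or the origin of a listed thing).
The state is a dict: "clock": time; "qpos": joint angles; "joint_velocities": joint speeds; "joint_efforts": joint torques, N m; "position": TCP position; "ee_rot": TCP orientation; "wrist_force": force on the tool from outside, world axes, zero at the start; "moment": the same for the moment, N m; "opening": finger opening in m; "grasp_force": force on a finger pad.
Only numpy, scipy, OpenCV 4.12 (cv2) and the standard library are available. Lean on these libraries where they do the work, as an engineer would, in place of code of your own. Each camera call takes 0.05 s, during which the arm holds its last target. There are 200 camera calls.

## Working session

There is one attempt and no reset: what is moved stays moved. The work goes in short steps, Python scripts to look and compute and a tool call to move; the robot and the scene stay as the last step left them, time stands still between calls to the robot, and variables do not carry over. Pictures are saved under pics/ and viewed, at most 13 in all, crops included, and the job is handed in when it is done.

Besides the shell and the picture viewer there is one more tool, called after "Request:" by a JSON object that holds its "name" and its "arguments", one argument or row to a line. carry_out: Moves the arm, as the interface text tells. Its arguments: {"type":"object","properties":{"steps":{"type":"array","items":{"type":"number"}},"force":{"type":"number"}},"required":["steps"]}

```bash
mkdir -p pics; ls
cat > h.py <<'E'
from bench import *
import numpy as np, cv2
from scipy.spatial.transform import Rotation as Ro
def ray(p,xy):
    d=np.array([(xy[0]-p["cx"])/p["fx"],(xy[1]-p["cy"])/p["fy"],1.]);R=np.array(p["R"]);t=np.array(p["t"])
    return -R.T@t, R.T@d
def atz(p,xy,z):
    c,d=ray(p,xy); return c+d*(z-c[2])/d[2]
def proj(p,X):
    c=np.array(p["R"])@np.array(X)+np.array(p["t"]); return [p["fx"]*c[0]/c[2]+p["cx"],p["fy"]*c[1]/c[2]+p["cy"]]
def tri(a,b):
    A=np.zeros((3,3));v=np.zeros(3)
    for p,xy in (a,b):
        c,d=ray(p,xy);d=d/np.linalg.norm(d);M=np.eye(3)-np.outer(d,d);A+=M;v+=M@c
    return np.linalg.solve(A,v)
E
python3 - <<'E'
from h import *
s=snapshot("scene");d=snapshot("side");w=snapshot("wrist")
cv2.imwrite("pics/a.png",cv2.resize(np.vstack([s["image"],d["image"]]),(800,1200))[:600]);cv2.imwrite("pics/b.png",cv2.resize(d["image"],(800,600)))
for n,z in [("post",0),("nut_top",.031),("spanner_bar",.172),("spanner_foot",.01),("stand",0),("stand_floor",.01)]:
    for nm,p in (("scene",s),("side",d),("wrist",w)):
        for r in place_of(p,n)[:3]:
            print(n,nm,np.round(r["xy"]),round(r["score"],2),np.round(atz(p,r["xy"],z),3))
print(read_state())
E
```

```text
pics
post scene [240. 180.] 0.94 [0.332 0.257 0.   ]
post scene [342. 194.] 0.86 [ 0.632  0.409 -0.   ]
post scene [266. 206.] 0.75 [0.487 0.203 0.   ]
post side [274. 156.] 0.76 [0.648 0.387 0.   ]
post side [236. 201.] 0.65 [0.485 0.223 0.   ]
post side [223. 262.] 0.6 [0.403 0.013 0.   ]
post wrist [120. 324.] 0.71 [0.328 0.274 0.   ]
nut_top scene [266. 195.] 0.92 [0.477 0.211 0.031]
nut_top scene [198. 219.] 0.87 [ 0.405 -0.003  0.031]
nut_top scene [347. 192.] 0.84 [0.659 0.386 0.031]
nut_top side [179. 194.] 0.88 [0.319 0.265 0.031]
nut_top side [237. 196.] 0.76 [0.488 0.215 0.031]
nut_top side [223. 258.] 0.64 [0.405 0.004 0.031]
nut_top wrist [106. 341.] 0.8 [0.329 0.266 0.031]
spanner_bar scene [235. 206.] 0.93 [ 0.571 -0.029  0.172]
spanner_bar scene [233. 254.] 0.46 [ 0.685 -0.162  0.172]
spanner_bar side [284. 256.] 0.64 [ 0.533 -0.125  0.172]
spanner_bar side [283. 221.] 0.56 [ 0.559 -0.025  0.172]
spanner_foot scene [234. 251.] 0.94 [ 0.559 -0.022  0.01 ]
spanner_foot side [284. 259.] 0.89 [ 0.566 -0.026  0.01 ]
spanner_foot side [380. 317.] 0.71 [ 0.741 -0.246  0.01 ]
[... 486 characters left out ...]
4  0.01 ]
{'clock': 1.05, 'qpos': array([ 1.18239763e+00,  3.50705464e-01,  1.65184131e+00, -2.61472552e-06,
        1.13912788e+00, -8.46010088e-02]), 'joint_velocities': array([-0.00135328,  0.00026362,  0.00059214,  0.0006581 ,  0.00040258,
        0.00147747]), 'joint_efforts': array([-1.07657481e-03, -4.97273290e+01, -2.85476482e+01,  6.99962536e-02,
        2.22442771e-02, -5.79664129e-05]), 'position': array([0.1644909 , 0.52478164, 0.21861384]), 'ee_rot': array([-4.75367040e-01, -3.10540245e+00,  1.26087481e-04]), 'wrist_force': array([ 0.09026845, -0.50444669,  0.05520767]), 'moment': array([-0.03311907,  0.03338037, -0.01253893]), 'grasp_force': 0.0, 'opening': 0.09296686853638957}
```

View pics/a.png

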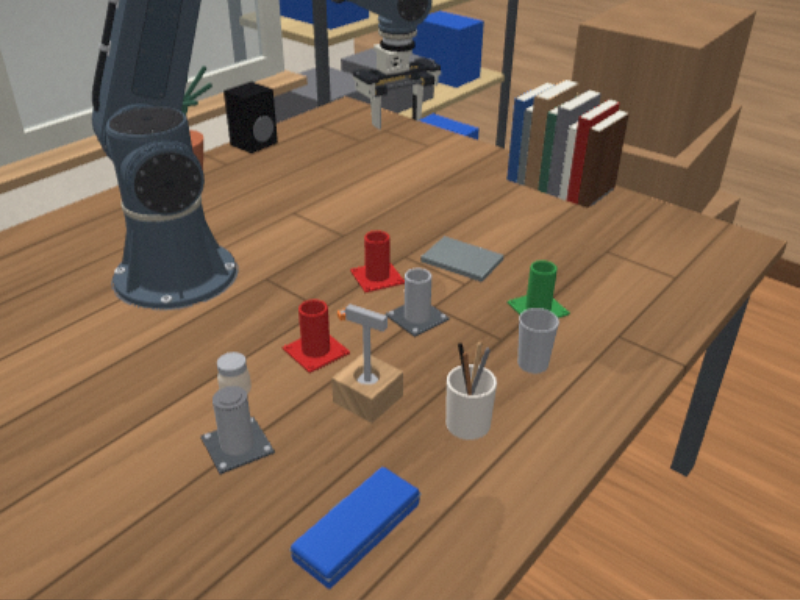

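View pics/b.png

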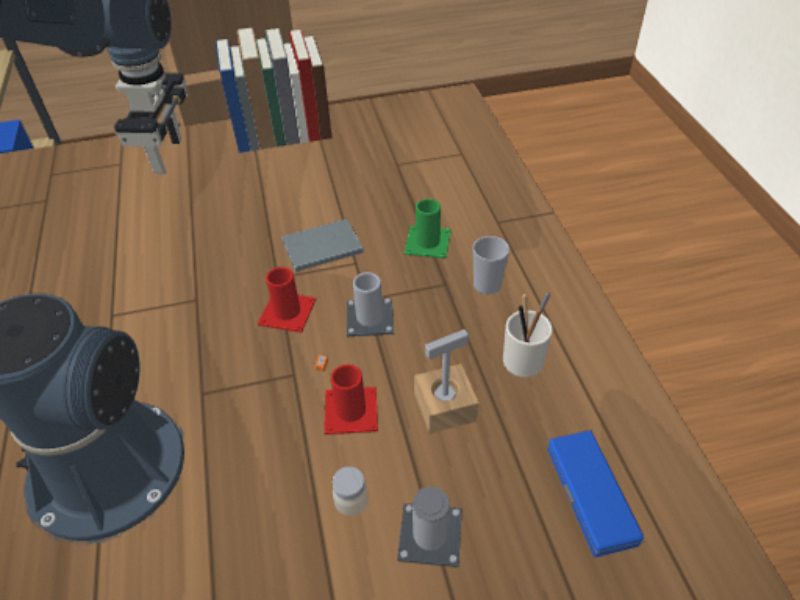

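The open grey post is at scene (418,315)/800 and side (369,300). It could be confused with the plugged grey tube at scene (235,430), the red tubes at (315,330) and (377,260), and the green tube at (541,290). There is one spanner, in the wooden stand at scene (367,385). I choose the open grey one and check it in a crop.

Run:
```python
from h import *
s=snapshot("scene");d=snapshot("side")
def best(p,n,near):
    r=[q for q in place_of(p,n) if np.hypot(*(np.array(q["xy"])-near))<12]; return np.array(r[0]["xy"]) if r else None
for n,a,b in [("nut_top",(266,195),(237,196)),("post",(266,206),(236,201)),("spanner_bar",(235,206),(283,221)),("spanner_foot",(234,251),(284,259)),("stand",(235,253),(284,258))]:
    A,B=best(s,n,a),best(d,n,b)
    if A is not None and B is not None: print(n,A,B,np.round(tri((s,A),(d,B)),4))
# bar ends in side/scene
for p,e in ((d,[(428,348),(467,338)]),(s,[(347,313),(385,322)])):
    P=[atz(p,np.array(x)*.64,.178) for x in e]; v=P[1]-P[0];print(np.round(P,3),np.degrees(np.arctan2(v[1],v[0])),np.linalg.norm(v))
c=lambda p,x,y:cv2.resize(p["image"][y-50:y+50,x-65:x+65],(780,600),interpolation=cv2.INTER_CUBIC)
cv2.imwrite("pics/c.png",cv2.resize(np.hstack([c(s,250,215),c(d,260,220)]),(800,308)))
```

```text
nut_top [267.4 195.3] [235.  196.4] [0.4815 0.2141 0.0298]
post [267.2 203.6] [237.5 203.8] [0.4862 0.2075 0.0036]
spanner_bar [234.  204.8] [286.  222.6] [ 0.5652 -0.0283  0.1696]
spanner_foot [234.9 252.6] [281.7 259. ] [ 0.5597 -0.0212  0.0048]
stand [235.9 253.2] [281.2 259.6] [ 0.5593 -0.0178 -0.0009]
[[ 0.535 -0.03   0.178]
 [ 0.598 -0.026  0.178]] 3.3431290780219736 0.06356647379015679
[[ 0.537 -0.04   0.178]
 [ 0.599 -0.019  0.178]] 18.96834082229175 0.06489057996358812
```

View pics/c.png

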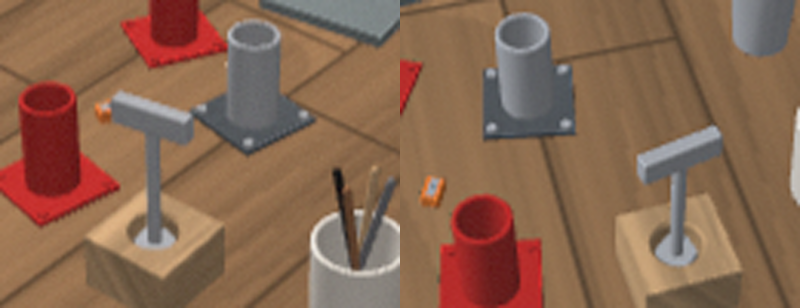

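The crop confirms the choice: the open grey post with its dark foot plate, and the spanner in the wooden stand. Next I'll work out a pose that puts the wrist camera above the bore.

```bash
cat >> h.py <<'E'
def go(T,yaw_y=None,st=None,q0=None):
    """shift in tool axes and turn (deg) to TCP target T with tool y axis at world angle yaw_y (deg, mod 180)"""
    st=st or read_state();R=Ro.from_rotvec(st["ee_rot"]);sh=R.inv().apply(np.array(T)-st["position"])
    y=R.apply([0,1,0]);cur=np.degrees(np.arctan2(y[1],y[0]))
    out=[]
    if yaw_y is not None:
        for k in (-360,-180,0,180,360):
            a=yaw_y+k-cur
            if abs(a)<=185: out.append((round(-a,1),"q6 approx",round(st["qpos"][5],2)))
    print("shift mm",np.round(sh*1e3,1),"cur yaw_y",round(cur,1),"tool z turn options",out)
E
python3 - <<'E'
from h import *
st=read_state();R=Ro.from_rotvec(st["ee_rot"]);w=snapshot("wrist")
C=-np.array(w["R"]).T@np.array(w["t"])
print("cam in tool",R.inv().apply(C-st["position"]),"cam axes in tool",np.round(R.inv().as_matrix()@np.array(w["R"]).T,3),w["fx"])
for T in ([0.484,0.21,0.25],[0.562,-0.026,0.25]): go(T,100)
E
```

```text
cam in tool [ 0.07007851  0.00070816 -0.16565909] cam axes in tool [[ 0.    -0.967 -0.255]
 [ 1.    -0.     0.   ]
 [-0.    -0.255  0.967]] 313.7198818208061
shift mm [-399.  -204.8  -31.4] cur yaw_y 72.6 tool z turn options [(np.float64(152.6), 'q6 approx', np.float64(-0.08)), (np.float64(-27.4), 'q6 approx', np.float64(-0.08))]
shift mm [-544.  -406.7  -31.4] cur yaw_y 72.6 tool z turn options [(np.float64(152.6), 'q6 approx', np.float64(-0.08)), (np.float64(-27.4), 'q6 approx', np.float64(-0.08))]
```

Request:
{"name": "carry_out", "arguments": {
  "steps": [0.093,-0.469,-0.205,0,0,0,0,0.093,-0.469,-0.205,0,0,0,0,0.093,-0.469,-0.205,0,0,0,0,0.093,-0.469,-0.205,0,0,0,0,0.093,-0.469,-0.205,0,0,0,0,0.093,-0.469,-0.205,0,0,0,0,0.093,-0.469,-0.205,0,0,0,0,0.093,-0.469,-0.205,0,0,0,0,0.093,-0.469,-0.205,0,0,0,0,0.093,-0.469,-0.205,0.02,0,0,0]
}}

```text
clock: 2.53
position: [0.4804, 0.2501, 0.2136]
ee_rot: [0.475, 3.104, 0.002]
wrist_force: [0.7, -0.0, 0.7]
opening: 0.0928
grasp_force: 0.0
```

Request:
{"name": "carry_out", "arguments": {
  "steps": [0.093,-0.083,-0.037,0.03,0,0,0,0.093,-0.083,-0.037,0.083,0,0,0,0.093,-0.083,-0.037,0.083,0,0,0,0.093,-0.083,-0.037,0.083,0,0,0,0.093,-0.083,-0.037,0.083,0,0,0,0.093,-0.083,-0.037,0.083,0,0,0]
}}

```text
clock: 3.03
position: [0.5466, 0.192, 0.1304]
ee_rot: [0.475, 3.105, 0.0]
wrist_force: [0.6, 0.2, 0.7]
opening: 0.0934
grasp_force: 0.0
```

Run:
```python
from h import *
w=snapshot("wrist");print(np.round(-np.array(w["R"]).T@np.array(w["t"]),4))
for n,z in (("nut_top",.031),("post",0),("nut",.02)):
    for r in place_of(w,n)[:2]: print(n,np.round(r["xy"],1),round(r["score"],2),np.round(atz(w,r["xy"],z),4))
x,y=[int(v) for v in proj(w,[.484,.21,.05])];print(x,y)
x=min(max(x,50),462);y=min(max(y,50),334)
cv2.imwrite("pics/d.png",cv2.resize(w["image"][y-50:y+50,x-50:x+50],(600,600),interpolation=cv2.INTER_CUBIC));cv2.imwrite("pics/d0.png",w["image"]);print("crop origin",x-50,y-50)
```

```text
[0.4799 0.2136 0.2961]
nut_top [498.4 229.1] 0.62 [0.6497 0.3928 0.031 ]
post [16.1 99.6] 0.87 [0.4107 0.0094 0.    ]
post [472.7 218.3] 0.66 [0.6501 0.3904 0.    ]Traceback (most recent call last):
  File "<stdin>", line 4, in <module>
ValueError: it knows: glass_jar, notebook, nut_top, pen_pot, pencil_case, post, sharpener, spanner, spanner_bar, spanner_foot, spanner_mid, stand, stand_floor, steel_glass
```

Run:
```python
from h import *
w=snapshot("wrist")
x,y=[int(v) for v in proj(w,[.484,.21,.05])];print(x,y)
x=min(max(x,60),452);y=min(max(y,60),324)
cv2.imwrite("pics/d.png",cv2.resize(w["image"][y-60:y+60,x-60:x+60],(600,600),interpolation=cv2.INTER_CUBIC));cv2.imwrite("pics/d0.png",w["image"]);print("crop origin",x-60,y-60)
```

```text
249 111
crop origin 189 51
```

View pics/d.png

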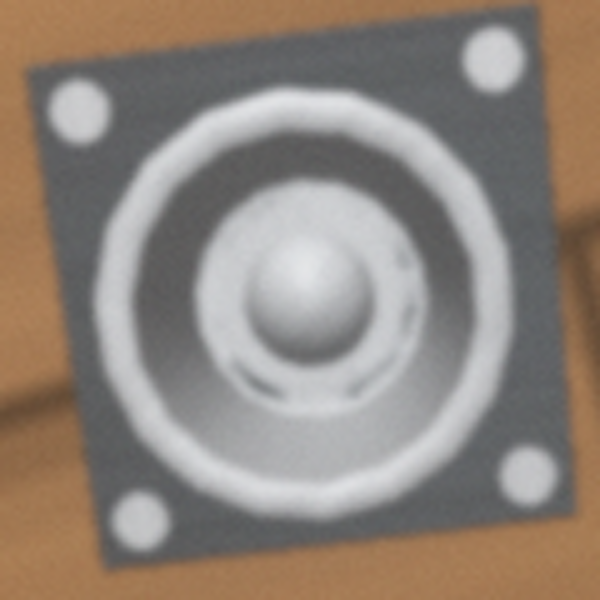

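The crop shows the bore's mouth centred at crop (304,303) and the dome at (308,297). The hexagon blends into the floor, so I'll stretch the contrast.

Run:
```python
from h import *
w=snapshot("wrist");im=np.mean([snapshot("wrist")["image"].astype(float) for _ in range(8)],0)
print("mouth",atz(w,(189+304/5,51+303/5),.1),"floor ring",atz(w,(189+311/5,51+297/5),.006))
# plate corners (z=.006)
P=[atz(w,(189+a/5,51+b/5),.006) for a,b in((30,72),(540,8),(575,510),(105,568))];print(np.round(P,4),np.mean(P,0))
g=im.mean(2)[80:142,220:282]
g=np.clip((g-150)/(g.max()-150),0,1)**2
g=(g*255).astype(np.uint8);g=cv2.resize(g,(600,600),interpolation=cv2.INTER_CUBIC)
g=cv2.createCLAHE(4,(3,3)).apply(g)
cv2.imwrite("pics/e.png",g)
```

```text
mouth [0.48295787 0.21074935 0.1       ] floor ring [0.48388498 0.21072521 0.006     ]
[[0.4332 0.1755 0.006 ]
 [0.4496 0.2628 0.006 ]
 [0.5353 0.2461 0.006 ]
 [0.5195 0.1589 0.006 ]] [0.48438761 0.21084494 0.006     ]
```

View pics/e.png

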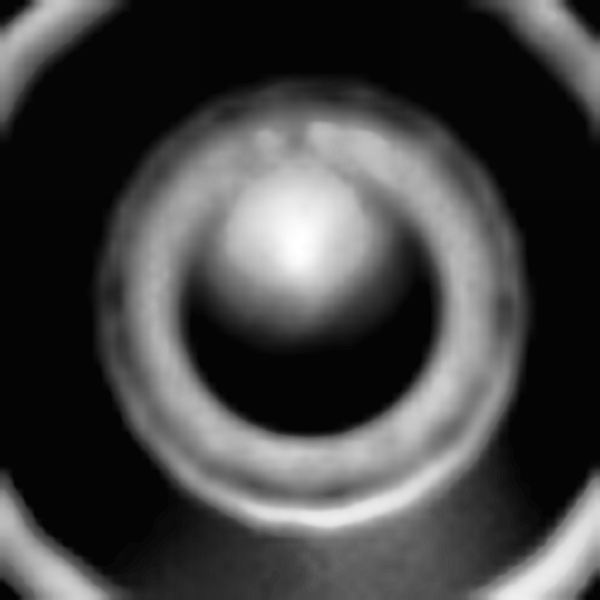

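The stretch shows the dome edge (radius about 13 px) and an even bright ring, but no obvious hexagon. I'll check for six-fold variation numerically.

Run:
```python
from h import *
w=snapshot("wrist");im=np.mean([snapshot("wrist")["image"].astype(float) for _ in range(12)],0).mean(2)
C=np.array([.484,.2108])
for z in (.022,):
  a=np.radians(np.arange(0,360,3))
  M=[]
  for r in np.arange(11,20,.5)/1e3:
    uv=np.array([proj(w,[C[0]+r*np.cos(t),C[1]+r*np.sin(t),z]) for t in a],np.float32)
    v=cv2.remap(im.astype(np.float32),uv[:,0].reshape(1,-1),uv[:,1].reshape(1,-1),cv2.INTER_CUBIC)[0]
    M.append(v);f=np.fft.rfft(v)/len(v)*2
    print(r*1e3,round(v.mean(),1),"amp 1..8",np.round(np.abs(f[1:9]),1),"ph6 deg",round(np.degrees(-np.angle(f[6]))/6,1))
M=np.array(M)
o=cv2.resize(np.clip((M-120)*2.2,0,255).astype(np.uint8),(780,400),interpolation=cv2.INTER_CUBIC);cv2.imwrite("pics/f.png",o)
```

```text
11.0 179.4 amp 1..8 [25.3 10.9  1.4  0.1  0.2  0.4  1.   0.3] ph6 deg -21.5
11.5 189.5 amp 1..8 [15.4  7.6  0.8  0.5  0.2  0.4  1.   0.3] ph6 deg -22.4
12.0 197.1 amp 1..8 [8.4 4.2 0.6 0.2 0.5 0.7 0.9 0.5] ph6 deg -24.8
12.5 201.1 amp 1..8 [4.3 1.4 0.3 0.4 0.5 0.7 0.6 0.3] ph6 deg -29.5
13.0 202.6 amp 1..8 [2.7 0.2 0.6 0.6 0.5 0.7 0.5 0.2] ph6 deg -29.0
13.5 202.9 amp 1..8 [2.7 0.4 1.  0.8 0.2 0.6 0.3 0.2] ph6 deg 28.5
14.0 202.5 amp 1..8 [3.1 0.5 1.1 0.8 0.1 0.6 0.2 0.2] ph6 deg 27.2
14.5 201.5 amp 1..8 [4.1 0.8 1.2 0.7 0.6 0.8 0.3 0.1] ph6 deg 23.0
15.0 199.6 amp 1..8 [5.5 1.  1.1 0.9 1.4 0.9 0.4 0.2] ph6 deg 20.8
15.5 196.1 amp 1..8 [7.1 1.5 1.  1.6 2.4 1.2 0.6 0.5] ph6 deg 17.0
16.0 191.4 amp 1..8 [7.4 1.6 1.  2.4 3.4 1.4 0.9 1. ] ph6 deg 15.3
16.5 187.5 amp 1..8 [4.9 1.6 1.1 3.  3.9 1.5 1.3 1.6] ph6 deg 13.0
17.0 186.1 amp 1..8 [1.1 1.  1.  3.  3.7 1.2 1.5 2.3] ph6 deg 11.6
17.5 187.1 amp 1..8 [5.8 0.8 0.6 2.5 3.  0.8 1.7 2.4] ph6 deg 12.5
18.0 188.2 amp 1..8 [9.6 2.8 0.7 1.8 2.  0.7 1.6 2.3] ph6 deg 15.4
18.5 185.4 amp 1..8 [12.6  5.7  1.4  1.   1.   0.5  1.2  1.7] ph6 deg 20.5
19.0 176.4 amp 1..8 [17.1  8.5  1.8  0.3  0.4  0.4  1.   1.4] ph6 deg 17.4
19.5 161.4 amp 1..8 [23.4 11.5  2.   0.7  0.5  0.2  0.7  0.8] ph6 deg 15.7
```

View pics/f.png

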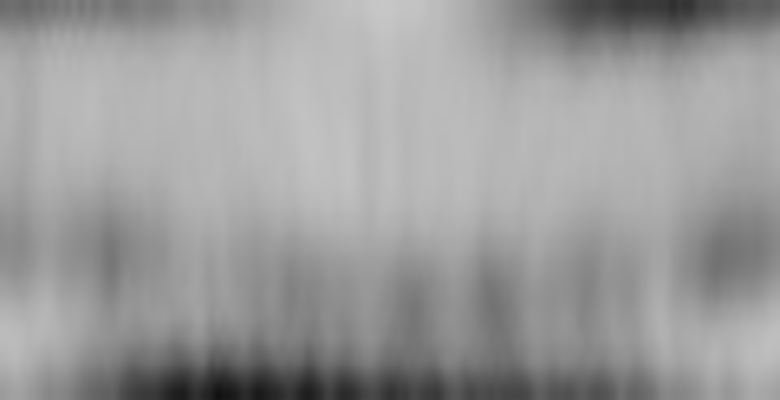

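The picture doesn't settle the flats' direction, so I'll find it by feel. Now to the spanner.

Request:
{"name": "carry_out", "arguments": {
  "steps": [0.093,0,0,-0.04,0,0,-7,0.093,0,0,-0.08,0,0,-14,0.093,-0.02,-0.04,-0.1,0,0,-21,0.093,-0.08,-0.203,-0.1,0,0,-27.4,0.093,-0.08,-0.203,-0.1,0,0,-27.4,0.093,-0.08,-0.203,-0.1,0,0,-27.4,0.093,-0.08,-0.203,-0.1,0,0,-27.4,0.093,-0.08,-0.203,-0.1,0,0,-27.4,0.093,-0.08,-0.203,-0.1,0,0,-27.4,0.093,-0.08,-0.203,-0.1,0,0,-27.4]
}}

```text
clock: 5.17
position: [0.5622, -0.0265, 0.2296]
ee_rot: [0.271, -3.13, -0.0]
wrist_force: [-0.3, 0.4, -0.2]
opening: 0.0931
grasp_force: 0.0
```

Run:
```python
from h import *
w=snapshot("wrist");w2=w;im=w["image"]
for n,z in (("spanner_bar",.172),("spanner_foot",.01),("stand",0)):
    for r in place_of(w,n)[:2]: print(n,np.round(r["xy"],1),round(r["score"],2),np.round(atz(w,r["xy"],z),4))
cv2.imwrite("pics/g.png",cv2.resize(im,(800,600)))
go([.562,-.026,.153],100);print(read_state()["qpos"])
```

```text
spanner_bar [255.6 206.6] 0.72 [ 0.5653 -0.0241  0.172 ]
spanner_foot [253.9 165.8] 0.62 [ 0.5652 -0.0253  0.01  ]
stand [252. 165.] 0.59 [ 0.5664 -0.0275  0.    ]
shift mm [ 0.4 -1.2 76.6] cur yaw_y 100.1 tool z turn options [(np.float64(180.1), 'q6 approx', np.float64(-1.87)), (np.float64(0.1), 'q6 approx', np.float64(-1.87)), (np.float64(-179.9), 'q6 approx', np.float64(-1.87))]
[-1.26857534e-01  3.63069986e-01  1.60551182e+00  1.53283682e-04
  1.17317462e+00 -1.87374760e+00]
```

View pics/g.png

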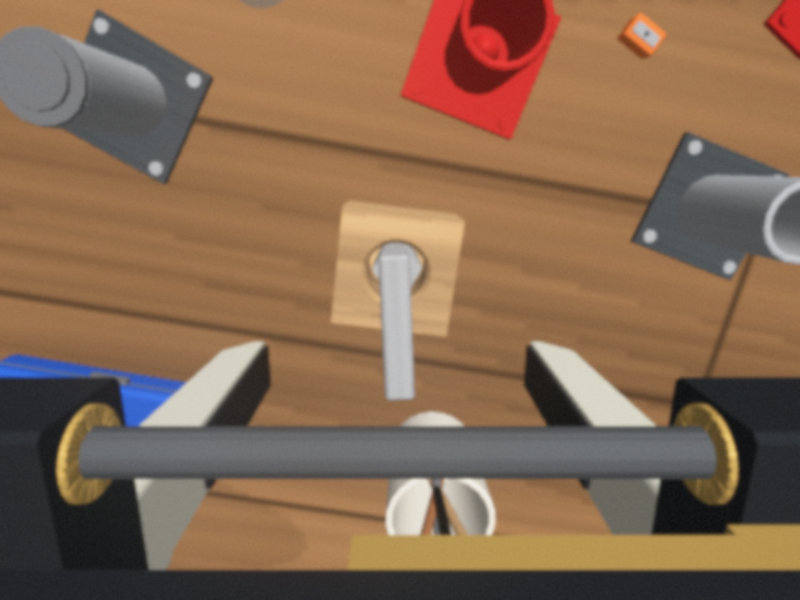

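The view shows the bar from (395,256) to (399,398), midway between the fingers, and the stand's hole mouth at (396,270).

Run:
```python
from h import *
w=snapshot("wrist")
a=atz(w,(395*.64,256*.64),.184);b=atz(w,(399*.64,398*.64),.184);v=b-a
print(a,b,(a+b)/2,np.linalg.norm(v),np.degrees(np.arctan2(v[1],v[0])))
print("hole",atz(w,(396*.64,270*.64),.055))
c=(a+b)/2;go([c[0],c[1],.153],np.degrees(np.arctan2(v[1],v[0]))+90)
```

```text
[ 0.53159797 -0.03045174  0.184     ] [ 0.59817836 -0.0167436   0.184     ] [ 0.56488817 -0.02359767  0.184     ] 0.06797692088159848 11.633978701338473
hole [ 0.56464742 -0.02423902  0.055     ]
shift mm [-2.8  0.8 76.6] cur yaw_y 100.1 tool z turn options [(np.float64(178.5), 'q6 approx', np.float64(-1.87)), (np.float64(-1.5), 'q6 approx', np.float64(-1.87)), (np.float64(-181.5), 'q6 approx', np.float64(-1.87))]
```

Request:
{"name": "carry_out", "arguments": {
  "steps": [0.093,-0.003,0.001,0.03,0,0,-1.5,0.093,-0.003,0.001,0.055,0,0,-1.5,0.093,-0.003,0.001,0.0765,0,0,-1.5,0.093,-0.003,0.001,0.0765,0,0,-1.5,0.05,-0.003,0.001,0.0765,0,0,-1.5,0.01,-0.003,0.001,0.0765,0,0,-1.5,0.01,-0.003,0.001,0.0765,0,0,-1.5,0.01,-0.003,0.001,0.0765,0,0,-1.5,0.01,-0.003,0.001,0.0765,0,0,-1.5,0.01,-0.003,0.001,0.0765,0,0,-1.5],
  "force": 30
}}

```text
clock: 6.25
position: [0.5653, -0.0247, 0.1537]
ee_rot: [-0.314, 3.125, -0.0]
wrist_force: [0.2, 0.6, 0.5]
opening: 0.0575
grasp_force: 0.0
```

Request:
{"name": "carry_out", "arguments": {
  "steps": [0.01,0,0,0,0,0,0,0.01,0,0,0,0,0,0,0.01,0,0,0,0,0,0,0.01,0,0,0,0,0,0,0.01,0,0,0,0,0,0,0.01,0,0,0,0,0,0,0.01,0,0,0,0,0,0,0.01,0,0,0,0,0,0],
  "force": 35
}}

```text
clock: 6.92
position: [0.565, -0.0246, 0.153]
ee_rot: [0.315, -3.126, 0.0]
wrist_force: [1.1, 0.1, -0.6]
opening: 0.014
grasp_force: 35.0
```

Request:
{"name": "carry_out", "arguments": {
  "steps": [0.01,0,0,-0.03,0,0,0,0.01,0,0,-0.065,0,0,0,0.01,0,0,-0.1,0,0,0,0.01,0,0,-0.127,0,0,0,0.01,0.0325,0.2468,-0.127,0,0,0,0.01,0.0325,0.2468,-0.127,0,0,0,0.01,0.0325,0.2468,-0.127,0,0,0,0.01,0.0325,0.2468,-0.127,0,0,0,0.01,0.0325,0.2468,-0.127,0,0,0,0.01,0.0325,0.2468,-0.127,0,0,0]
}}

```text
clock: 7.75
position: [0.4827, 0.2125, 0.2799]
ee_rot: [0.314, -3.125, 0.0]
wrist_force: [0.3, -0.0, -2.3]
opening: 0.0138
grasp_force: 35.0
```

Request:
{"name": "carry_out", "arguments": {
  "steps": [0.01,0.0035,0.0335,0,0,0,0,0.01,0.0035,0.0335,0,0,0,0,0.01,0.0035,0.0335,0,0,0,0]
}}

```text
clock: 8.0
position: [0.4731, 0.2441, 0.2797]
ee_rot: [0.319, -3.125, 0.0]
wrist_force: [0.5, -0.2, -2.5]
opening: 0.014
grasp_force: 35.0
```

Run:
```python
from h import *
st=read_state();print(st["position"],st["wrist_force"],st["opening"],st["grasp_force"],st["qpos"])
go([.484,.2108,.25],101.5)
w=snapshot("wrist");s=snapshot("scene");d=snapshot("side")
for nm,p in (("w",w),("s",s),("d",d)):
  for n in ("spanner_foot","spanner_bar"):
    for r in place_of(p,n)[:2]: print(nm,n,np.round(r["xy"],1),round(r["score"],2),np.round(atz(p,r["xy"],st["position"][2]+(-.143 if n[-1]=="t" else .019)),4))
c=lambda p,x,y:cv2.resize(p["image"][y-60:y+60,x-50:x+50],(500,600),interpolation=cv2.INTER_CUBIC)
def cc(p):
  x,y=[int(v) for v in proj(p,[.484,.2108,.12])]; print(x-50,y-60); return cv2.resize(c(p,x,y),(400,480))
cv2.imwrite("pics/h.png",np.hstack([cc(s),cc(d)]))
```

```text
[0.47313242 0.24411203 0.27971989] [ 0.46340118 -0.22480034 -2.50058155] 0.01403582446796736 34.99707341194153 [ 3.88911726e-01  2.61546795e-01  1.61884428e+00 -7.87684911e-05
  1.26201732e+00 -1.38544434e+00]
shift mm [ -3.9 -34.8  29.7] cur yaw_y 101.7 tool z turn options [(np.float64(180.2), 'q6 approx', np.float64(-1.39)), (np.float64(0.2), 'q6 approx', np.float64(-1.39)), (np.float64(-179.8), 'q6 approx', np.float64(-1.39))]
w spanner_foot [254.6 175.2] 0.89 [0.471  0.245  0.1367]
w spanner_bar [253.  246.6] 0.74 [0.4728 0.2441 0.2987]
s spanner_foot [270.9 159.9] 0.64 [0.4679 0.2442 0.1367]
s spanner_bar [275.5 110.3] 0.57 [0.4752 0.2485 0.2987]
d spanner_foot [229.  165.5] 0.58 [0.4755 0.2369 0.1367]
d spanner_foot [236.9 201. ] 0.24 [0.469  0.0982 0.1367]
d spanner_bar [224.3 118.3] 0.66 [0.4759 0.242  0.2987]
217 111
184 115
```

View pics/h.png

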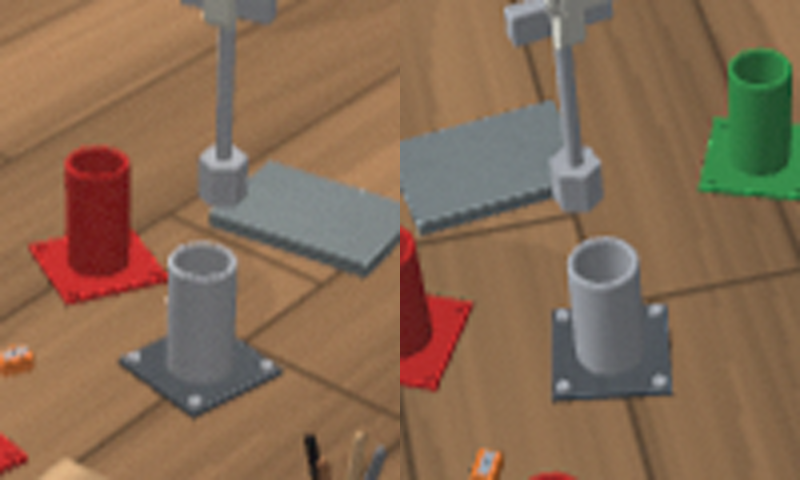

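Both crops show the spanner upright and clear of everything, but the last nudge overshot the post by about 35 mm. Going back over the axis and lowering to just above the mouth.

Request:
{"name": "carry_out", "arguments": {
  "steps": [0.01,-0.0035,-0.035,0,0,0,0,0.01,-0.0035,-0.035,0,0,0,0,0.01,-0.0035,-0.035,0.015,0,0,0,0.01,-0.0035,-0.035,0.028,0,0,0,0.01,-0.0035,-0.035,0.028,0,0,0,0.01,-0.0035,-0.035,0.028,0,0,0]
}}

```text
clock: 8.95
position: [0.4842, 0.2091, 0.252]
ee_rot: [0.314, -3.125, 0.0]
wrist_force: [0.0, -0.1, -2.5]
opening: 0.0138
grasp_force: 35.0
```

Run:
```python
from h import *
st=read_state();print(st["position"])
go([.484,.2108,.25])
w=snapshot("wrist");print(w["fx"])
x,y=[int(v) for v in proj(w,[.484,.2108,.1])];print(x-60,y-60)
cv2.imwrite("pics/i.png",cv2.resize(w["image"][y-60:y+60,x-60:x+60],(600,600),interpolation=cv2.INTER_CUBIC))
```

```text
[0.48422565 0.20908562 0.25202744]
shift mm [-0.1  1.7  2. ] cur yaw_y 101.5 tool z turn options []
313.7198818208061
195 115
```

View pics/i.png

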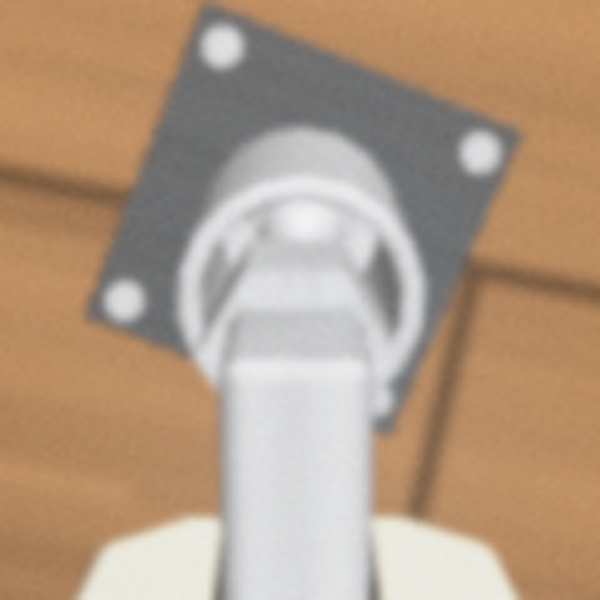

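The picture shows the mouth ring spanning crop x 178–425 with its top at row 172, and the socket just over it at about x 300.

Run:
```python
from h import *
from scipy.optimize import least_squares
w=snapshot("wrist");t=np.radians(np.arange(0,360,2))
def ext(c,r=.026):
    uv=np.array([proj(w,[c[0]+r*np.cos(a),c[1]+r*np.sin(a),.1]) for a in t]);uv=(uv-[195,115])*5
    return np.array([uv[:,0].min(),uv[:,0].max(),uv[:,1].min()])
r=least_squares(lambda c:ext(c*1e-1)-[178,425,172],np.array([4.84,2.1]));print(r.x/10,r.fun)
for n in ("spanner_foot","post"):
  for q in place_of(w,n)[:2]: print(n,q["score"],atz(w,q["xy"],.109 if n[0]=="s" else 0))
P=np.array(r.x/10);go([P[0],P[1],.25]);go([.484,.2108,.25])
```

```text
[0.483762   0.21120917] [-1.82806339  1.82887501  0.07332766]
spanner_foot 0.83 [0.48673056 0.20681626 0.109     ]
post 0.94 [0.41144123 0.0123957  0.        ]
post 0.89 [0.32528774 0.2695867  0.        ]
shift mm [0.5 1.9 3. ] cur yaw_y 101.5 tool z turn options []
shift mm [0.4 1.5 3. ] cur yaw_y 101.5 tool z turn options []
```

Request:
{"name": "carry_out", "arguments": {
  "steps": [0.01,0.0005,0.0017,0,0,0,0,0.01,0.0005,0.0017,0.003,0,0,0,0.01,0.0005,0.0017,0.007,0,0,0,0.01,0.0005,0.0017,0.011,0,0,0,0.01,0.0005,0.0017,0.015,0,0,0,0.01,0.0005,0.0017,0.015,0,0,0]
}}

```text
clock: 9.65
position: [0.4831, 0.2107, 0.236]
ee_rot: [0.314, -3.124, 0.001]
wrist_force: [-0.4, -0.2, -2.6]
opening: 0.0141
grasp_force: 35.0
```

Request:
{"name": "carry_out", "arguments": {
  "steps": [0.01,0,0,0.008,0,0,0,0.01,0,0,0.016,0,0,0,0.01,0,0,0.024,0,0,0,0.01,0,0,0.032,0,0,0,0.01,0,0,0.04,0,0,0,0.01,0,0,0.048,0,0,0,0.01,0,0,0.056,0,0,0,0.01,0,0,0.056,0,0,0]
}}

```text
clock: 10.32
position: [0.4828, 0.2106, 0.1793]
ee_rot: [0.314, -3.123, 0.001]
wrist_force: [1.0, 0.7, -2.6]
opening: 0.0138
grasp_force: 35.0
```

Request:
{"name": "carry_out", "arguments": {
  "steps": [0.01,0,0,0.002,0,0,0,0.01,0,0,0.004,0,0,0,0.01,0,0,0.006,0,0,0,0.01,0,0,0.008,0,0,0,0.01,0,0,0.01,0,0,0,0.01,0,0,0.012,0,0,0,0.01,0,0,0.012,0,0,0]
}}

```text
clock: 10.9
position: [0.4834, 0.2108, 0.1688]
ee_rot: [0.315, -3.125, 0.0]
wrist_force: [0.3, 0.6, -3.4]
opening: 0.0137
grasp_force: 35.0
```

Request:
{"name": "carry_out", "arguments": {
  "steps": [0.01,0,0,0.001,0,0,0,0.01,0,0,0.002,0,0,0,0.01,0,0,0.003,0,0,0,0.01,0,0,0.003,0,0,0]
}}

```text
clock: 11.23
position: [0.4834, 0.2108, 0.1659]
ee_rot: [0.315, -3.126, 0.0]
wrist_force: [-0.1, -0.2, -3.7]
opening: 0.0138
grasp_force: 35.0
```

Request:
{"name": "carry_out", "arguments": {
  "steps": [0.01,0,0,0.001,0,0,0,0.01,0,0,0.002,0,0,0,0.01,0,0,0.003,0,0,0,0.01,0,0,0.003,0,0,0]
}}

```text
clock: 11.57
position: [0.4842, 0.2111, 0.1643]
ee_rot: [-0.314, 3.124, 0.001]
wrist_force: [-1.3, -0.2, 8.9]
opening: 0.014
grasp_force: 35.0
```

Contact at a foot height of about 22 mm, 12 N. Feeling clockwise for the flats.

Request:
{"name": "carry_out", "arguments": {
  "steps": [0.01,0,0,0.0005,0,0,3,0.01,0,0,0.0005,0,0,6,0.01,0,0,0.0005,0,0,9,0.01,0,0,0.0005,0,0,12,0.01,0,0,0.0005,0,0,15,0.01,0,0,0.0005,0,0,15]
}}

```text
clock: 12.07
position: [0.4834, 0.2107, 0.1626]
ee_rot: [-0.1, -3.14, 0.001]
wrist_force: [-1.0, -0.6, -2.0]
opening: 0.0139
grasp_force: 35.0
```

```bash
python3 -c "
from h import *
s=read_state();print(s['position'],s['wrist_force'],s['moment'],s['qpos'][5])"
```

```text
[0.48338849 0.21066108 0.1625552 ] [-1.03935546 -0.60073737 -1.96310576] [-0.22075691  0.16649979 -0.03136809] -1.1842861087356495
```

Request:
{"name": "carry_out", "arguments": {
  "steps": [0.01,0,0,0.001,0,0,0,0.01,0,0,0.002,0,0,0,0.01,0,0,0.003,0,0,0,0.01,0,0,0.004,0,0,0,0.01,0,0,0.004,0,0,0]
}}

```text
clock: 12.48
position: [0.4834, 0.2108, 0.1583]
ee_rot: [-0.095, -3.14, 0.0]
wrist_force: [-1.0, -1.3, -3.2]
opening: 0.0143
grasp_force: 35.0
```

Request:
{"name": "carry_out", "arguments": {
  "steps": [0.01,0,0,0.001,0,0,0,0.01,0,0,0.002,0,0,0,0.01,0,0,0.003,0,0,0,0.01,0,0,0.004,0,0,0,0.01,0,0,0.005,0,0,0,0.01,0,0,0.006,0,0,0,0.01,0,0,0.006,0,0,0]
}}

```text
clock: 13.07
position: [0.4834, 0.2108, 0.1524]
ee_rot: [-0.096, -3.14, 0.0]
wrist_force: [-1.4, -1.2, -2.7]
opening: 0.0136
grasp_force: 35.0
```

Request:
{"name": "carry_out", "arguments": {
  "steps": [0.01,0,0,0.0005,0,0,2,0.01,0,0,0.001,0,0,4,0.01,0,0,0.001,0,0,6,0.01,0,0,0.001,0,0,8,0.01,0,0,0.001,0,0,10]
}}

```text
clock: 13.48
position: [0.4834, 0.2107, 0.1515]
ee_rot: [-0.372, -3.119, 0.001]
wrist_force: [-1.2, -2.8, -2.8]
opening: 0.0137
grasp_force: 35.0
```

```bash
cat > r.py <<'E'
from h import *
s=read_state();y=Ro.from_rotvec(s["ee_rot"]).apply([0,1,0]);print(s['position'],s['wrist_force'],s['moment'],"q6",s['qpos'][5],"yaw",np.degrees(np.arctan2(y[1],y[0])),s['joint_efforts'][5])
E
python3 r.py
```

```text
[0.48341713 0.21069788 0.15150528] [-1.20122302 -2.78484691 -2.75801069] [-0.75033122  0.32463273  0.08087607] q6 -1.0105505517592999 yaw 76.41332074640324 -0.5679941363632679
```

Request:
{"name": "carry_out", "arguments": {
  "steps": [0.01,0,0,0,0,0,1.5,0.01,0,0,0,0,0,3,0.01,0,0,0,0,0,4.5,0.01,0,0,0,0,0,6]
}}

```text
clock: 13.82
position: [0.4834, 0.2107, 0.1515]
ee_rot: [-0.534, -3.096, 0.001]
wrist_force: [-1.0, -2.6, -2.1]
opening: 0.0136
grasp_force: 35.0
```

```bash
python3 r.py
```

```text
[0.48341349 0.21071112 0.15150999] [-1.02444597 -2.55303826 -2.08535168] [-0.68029372  0.33662439  0.08810903] q6 -0.9062456152565449 yaw 70.43879377510883 -0.3962330985814333
```

Request:
{"name": "carry_out", "arguments": {
  "steps": [0.01,0,0,0,0,0,1.5,0.01,0,0,0,0,0,3,0.01,0,0,0,0,0,4.5]
}}

```text
clock: 14.07
position: [0.4834, 0.2107, 0.1515]
ee_rot: [-0.655, -3.072, 0.001]
wrist_force: [-0.6, -1.4, -2.7]
opening: 0.0137
grasp_force: 35.0
```

```bash
python3 r.py
```

```text
[0.48341343 0.21072364 0.15152074] [-0.59143214 -1.44175511 -2.70058787] [-0.62196845  0.36233409  0.10103307] q6 -0.8277305358207943 yaw 65.93865106212408 -0.396546246483922
```

Request:
{"name": "carry_out", "arguments": {
  "steps": [0.01,0,0,0,0,0,1.5,0.01,0,0,0,0,0,3,0.01,0,0,0,0,0,4.5],
  "force": 30
}}

```text
clock: 14.32
position: [0.4834, 0.2107, 0.1515]
ee_rot: [-0.775, -3.044, 0.001]
wrist_force: [-1.4, -2.4, -2.1]
opening: 0.0137
grasp_force: 30.0
```

```bash
python3 r.py
```

```text
[0.48340401 0.21072308 0.15151986] [-1.38466551 -2.43170204 -2.09866843] [-0.63316096  0.34175414  0.16036469] q6 -0.7491962439343264 yaw 61.43840611379634 -0.396303478628397
```

Request:
{"name": "carry_out", "arguments": {
  "steps": [0.01,0,0,0,0,0,1.5,0.01,0,0,0,0,0,3,0.01,0,0,0,0,0,4]
}}

```text
clock: 14.57
position: [0.4834, 0.2107, 0.1515]
ee_rot: [-0.881, -3.015, 0.001]
wrist_force: [-1.0, -1.6, -1.9]
opening: 0.0141
grasp_force: 30.0
```

```bash
python3 r.py
```

```text
[0.48341618 0.21072734 0.1515191 ] [-0.98558086 -1.634241   -1.94085614] [-0.63224943  0.31134063  0.14206749] q6 -0.6792640198458543 yaw 57.427407723201526 -0.061308781150728464
```

Request:
{"name": "carry_out", "arguments": {
  "steps": [0.01,0,0,0,0,0,1.5,0.01,0,0,0,0,0,3,0.01,0,0,0,0,0,4]
}}

```text
clock: 14.82
position: [0.4834, 0.2108, 0.1515]
ee_rot: [-0.986, -2.983, 0.0]
wrist_force: [-0.8, -2.9, -2.5]
opening: 0.0139
grasp_force: 30.0
```

```bash
python3 r.py
```

```text
[0.48343803 0.21077441 0.15154698] [-0.78876624 -2.89486391 -2.45944807] [-0.60977524  0.39634519  0.13493083] q6 -0.6094486895559507 yaw 53.42750640799249 -0.06449771113693714
```

Request:
{"name": "carry_out", "arguments": {
  "steps": [0.01,0,0,0,0,0,1.5,0.01,0,0,0,0,0,3,0.01,0,0,0,0,0,3]
}}

```text
clock: 15.07
position: [0.4834, 0.2108, 0.1515]
ee_rot: [-1.063, -2.956, 0.0]
wrist_force: [-0.9, -2.7, -3.7]
opening: 0.0139
grasp_force: 30.0
```

```bash
python3 r.py
```

```text
[0.48343192 0.21078104 0.15151427] [-0.94449626 -2.68031798 -3.7140208 ] [-0.66360914  0.42483458  0.12890437] q6 -0.5572596430192716 yaw 50.433453119275875 0.5584737472236156
```

Request:
{"name": "carry_out", "arguments": {
  "steps": [0.01,0,0,0,0,0,1.5,0.01,0,0,0,0,0,3,0.01,0,0,0,0,0,3]
}}

```text
clock: 15.32
position: [0.4835, 0.2109, 0.1516]
ee_rot: [1.138, 2.928, -0.0]
wrist_force: [-0.5, -2.7, -3.5]
opening: 0.0142
grasp_force: 30.1
```

```bash
python3 r.py
```

```text
[0.48350321 0.21085317 0.15155036] [-0.48327086 -2.67138336 -3.51883017] [-0.52561304  0.36136175  0.36492819] q6 -0.506040833204028 yaw 47.50517525491622 0.8444035984575748
```

Request:
{"name": "carry_out", "arguments": {
  "steps": [0.01,0,0,0,0,0,1.5,0.01,0,0,0,0,0,3,0.01,0,0,0,0,0,3]
}}

```text
clock: 15.57
position: [0.4835, 0.2109, 0.1516]
ee_rot: [1.214, 2.898, -0.0]
wrist_force: [-0.5, -1.6, -3.5]
opening: 0.0141
grasp_force: 30.8
```

```bash
python3 r.py
```

```text
[0.48352625 0.21091085 0.15157385] [-0.54436888 -1.56241515 -3.45138456] [-0.40997936  0.25549129  0.58636865] q6 -0.4543866796011997 yaw 44.55159203868118 1.111469529569149
```

The torque rose at yaw 47–44° while the tool stopped advancing freely, so the stop is reached. Easing the load off now.

Request:
{"name": "carry_out", "arguments": {
  "steps": [0.01,0,0,0,0,0,-3,0.01,0,0,0,0,0,-5,0.01,0,0,0,0,0,-5]
}}

```text
clock: 15.82
position: [0.4834, 0.2108, 0.1516]
ee_rot: [-1.083, -2.949, 0.0]
wrist_force: [-1.5, -2.1, -2.7]
opening: 0.0138
grasp_force: 30.0
```

```bash
python3 r.py
```

```text
[0.48341904 0.21080087 0.1515511 ] [-1.50313959 -2.08623409 -2.74760043] [-0.63152322  0.42026489  0.09969654] q6 -0.5440342996866221 yaw 49.67191832944218 -0.557209700345993
```

Request:
{"name": "carry_out", "arguments": {
  "steps": [0.01,0,0,0,0,0,-1.5,0.01,0,0,-0.002,0,0,-1.5,0.01,0,0,-0.005,0,0,-1.5,0.01,0,0,-0.01,0,0,-1.5,0.01,0,0,-0.016,0,0,-1.5,0.01,0,0,-0.024,0,0,-1.5,0.01,0,0,-0.024,0,0,-1.5],
  "force": 35
}}

```text
clock: 16.4
position: [0.4847, 0.2114, 0.1778]
ee_rot: [1.048, 2.958, 0.004]
wrist_force: [0.6, -0.6, -3.4]
opening: 0.0136
grasp_force: 35.0
```

```bash
python3 r.py; python3 -c "
from h import *
s=read_state();p=s['position'];go([p[0],p[1],.28],101.5);go([.565,-.0243,.28],101.5)"
```

```text
[0.48467428 0.21140952 0.17783347] [ 0.57384715 -0.63822334 -3.35551985] [ 8.23538909e-06 -1.78497559e-02  2.22868516e-02] q6 -0.5667945303491297 yaw 50.97450128203874 0.004429917462402955
shift mm [  -0.2    0.4 -102.2] cur yaw_y 51.0 tool z turn options [(np.float64(129.5), 'q6 approx', np.float64(-0.57)), (np.float64(-50.5), 'q6 approx', np.float64(-0.57))]
shift mm [-211.  -132.2 -102.2] cur yaw_y 51.0 tool z turn options [(np.float64(129.5), 'q6 approx', np.float64(-0.57)), (np.float64(-50.5), 'q6 approx', np.float64(-0.57))]
```

Request:
{"name": "carry_out", "arguments": {
  "steps": [0.01,0,0,-0.03,0,0,0,0.01,0,0,-0.065,0,0,0,0.01,0,0,-0.1,0,0,0,0.01,0,0,-0.105,0,0,-7,0.01,0,0,-0.105,0,0,-14,0.01,-0.03,-0.019,-0.105,0,0,-21,0.01,-0.06,-0.038,-0.105,0,0,-28,0.01,-0.09,-0.057,-0.105,0,0,-35,0.01,-0.12,-0.076,-0.105,0,0,-42,0.01,-0.15,-0.095,-0.105,0,0,-49]
}}

```text
clock: 17.23
position: [0.5402, 0.0429, 0.2811]
ee_rot: [-0.249, 3.13, 0.0]
wrist_force: [1.0, 1.2, -2.3]
opening: 0.0138
grasp_force: 35.0
```

```bash
python3 r.py; python3 -c "
from h import *
go([.565,-.0243,.25],101.5)"
```

```text
[0.5402344  0.04289991 0.28111738] [ 0.99177429  1.24425793 -2.26748388] [ 0.0752691  -0.07253542  0.02092293] q6 -1.7365649713352493 yaw 99.10194680630639 3.633628785610199
shift mm [-13.8 -70.3  31.1] cur yaw_y 99.1 tool z turn options [(np.float64(177.6), 'q6 approx', np.float64(-1.74)), (np.float64(-2.4), 'q6 approx', np.float64(-1.74)), (np.float64(-182.4), 'q6 approx', np.float64(-1.74))]
```

Request:
{"name": "carry_out", "arguments": {
  "steps": [0.01,-0.013,-0.066,0,0,0,-1.5,0.01,-0.013,-0.066,0,0,0,-1.5,0.01,-0.013,-0.066,0.03,0,0,-1.5,0.01,-0.013,-0.066,0.04,0,0,-1.5,0.01,-0.013,-0.066,0.04,0,0,-1.5,0.01,-0.013,-0.066,0.04,0,0,-1.5]
}}

```text
clock: 17.73
position: [0.5625, -0.0181, 0.2408]
ee_rot: [0.282, -3.128, -0.001]
wrist_force: [-0.5, 0.4, -2.1]
opening: 0.0136
grasp_force: 35.0
```

```bash
python3 r.py; python3 -c "
from h import *
go([.565,-.0243,.215],101.5)
w=snapshot('wrist');x,y=[int(v) for v in proj(w,[.565,-.024,.055])];print(x-50,y-50)
cv2.imwrite('pics/j.png',cv2.resize(w['image'][y-50:y+50,x-50:x+50],(500,500),interpolation=cv2.INTER_CUBIC))"
```

```text
[ 0.56245811 -0.01814551  0.24084565] [-0.45231843  0.44362823 -2.07161316] [ 0.06077703 -0.03792693  0.04506694] q6 -1.8658058209727153 yaw 100.30236342118222 0.0018186030865763314
shift mm [-1.4 -6.5 25.8] cur yaw_y 100.3 tool z turn options [(np.float64(178.8), 'q6 approx', np.float64(-1.87)), (np.float64(-1.2), 'q6 approx', np.float64(-1.87)), (np.float64(-181.2), 'q6 approx', np.float64(-1.87))]
197 119
```

View pics/j.png

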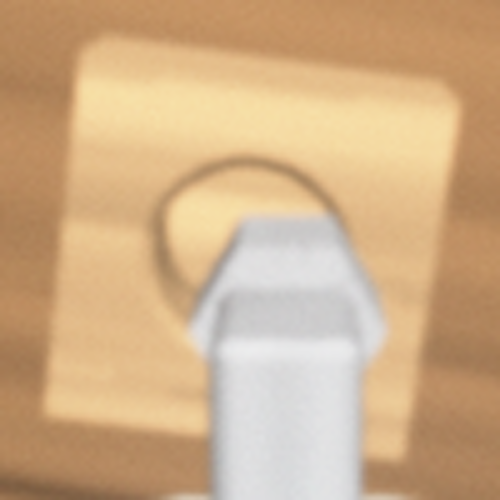

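The picture shows the hole ring at crop x 152–350, top row 157, with the spanner about 6 mm to its right (+y), as expected.

Run:
```python
from h import *
w=snapshot("wrist")
for z,row in ((.052,157+96),(.055,157+96)): print(atz(w,(197+250/5,119+row/5),z))
# top-face corners of block z=.055 (800? crop coords)
P=[atz(w,(197+a/5,119+b/5),.055) for a,b in((80,75),(460,98),(405,462),(45,412))];print(np.round(P,4),np.mean(P,0),[np.linalg.norm(P[i]-P[i-1]) for i in range(4)])
go([.565,-.0243,.2],101.5)
```

```text
[ 0.56623892 -0.02497304  0.052     ]
[ 0.56562896 -0.02501704  0.055     ]
[[ 0.5327 -0.0692  0.055 ]
 [ 0.5226  0.0149  0.055 ]
 [ 0.6087  0.0199  0.055 ]
 [ 0.6117 -0.0658  0.055 ]] [ 0.56893912 -0.02503448  0.055     ] [np.float64(0.07906084580713198), np.float64(0.08470707936352623), np.float64(0.08629143981826819), np.float64(0.08571736896895245)]
shift mm [-0.7 -6.4 42. ] cur yaw_y 100.3 tool z turn options [(np.float64(178.8), 'q6 approx', np.float64(-1.87)), (np.float64(-1.2), 'q6 approx', np.float64(-1.87)), (np.float64(-181.2), 'q6 approx', np.float64(-1.87))]
```

Request:
{"name": "carry_out", "arguments": {
  "steps": [0.01,-0.0015,-0.0065,0,0,0,0,0.01,-0.0015,-0.0065,0.01,0,0,0,0.01,-0.0015,-0.0065,0.025,0,0,0,0.01,-0.0015,-0.0065,0.037,0,0,0,0.01,-0.0015,-0.0065,0.041,0,0,0,0.01,-0.0015,-0.0065,0.044,0,0,0,0.01,-0.0015,-0.0065,0.048,0,0,0,0.01,-0.0015,-0.0065,0.05,0,0,0,0.01,-0.0015,-0.0065,0.05,0,0,0]
}}

```text
clock: 18.58
position: [0.5654, -0.025, 0.1906]
ee_rot: [-0.281, 3.129, -0.0]
wrist_force: [-0.4, 0.3, -2.2]
opening: 0.0138
grasp_force: 35.0
```

```bash
python3 r.py
```

```text
[ 0.5653517  -0.02501196  0.1905726 ] [-0.38506032  0.31063351 -2.18732378] [ 0.05945608  0.00479029 -0.03779334] q6 -1.8764456151206064 yaw 100.26649173116287 -0.0004768270991917234
```

Foot inside the hole at about 47 mm, no contact force. Lowering home.

Request:
{"name": "carry_out", "arguments": {
  "steps": [0.01,0,0,0.006,0,0,0,0.01,0,0,0.012,0,0,0,0.01,0,0,0.018,0,0,0,0.01,0,0,0.024,0,0,0,0.01,0,0,0.03,0,0,0,0.01,0,0,0.033,0,0,0,0.01,0,0,0.035,0,0,0,0.01,0,0,0.036,0,0,0,0.01,0,0,0.036,0,0,0]
}}

```text
clock: 19.33
position: [0.5653, -0.025, 0.1545]
ee_rot: [0.281, -3.129, -0.0]
wrist_force: [0.2, 0.4, -3.0]
opening: 0.014
grasp_force: 35.0
```

```bash
python3 r.py
```

```text
[ 0.56532327 -0.02502715  0.15451474] [ 0.15748898  0.36034625 -2.9958879 ] [0.08882739 0.02935521 0.00039396] q6 -1.8764373448706837 yaw 100.26306071220338 -0.00010667473816283746
```

Request:
{"name": "carry_out", "arguments": {
  "steps": [0.01,0,0,0.0005,0,0,0,0.01,0,0,0.001,0,0,0,0.01,0,0,0.0015,0,0,0,0.01,0,0,0.002,0,0,0,0.01,0,0,0.002,0,0,0]
}}

```text
clock: 19.75
position: [0.5656, -0.025, 0.1531]
ee_rot: [-0.281, 3.128, -0.0]
wrist_force: [-1.0, -0.2, 1.8]
opening: 0.014
grasp_force: 35.0
```

Touching the floor of the stand (about 5 N). Letting go.

Request:
{"name": "carry_out", "arguments": {
  "steps": [0.03,0,0,0,0,0,0,0.06,0,0,0,0,0,0,0.093,0,0,0,0,0,0,0.093,0,0,0,0,0,0,0.093,0,0,0,0,0,0,0.093,0,0,0,0,0,0,0.093,0,0,0,0,0,0,0.093,0,0,0,0,0,0,0.093,0,0,0,0,0,0,0.093,0,0,0,0,0,0]
}}

```text
clock: 20.58
position: [0.5653, -0.025, 0.1526]
ee_rot: [0.281, -3.129, 0.0]
wrist_force: [-0.5, 0.2, 0.1]
opening: 0.0757
grasp_force: 0.0
```

Request:
{"name": "carry_out", "arguments": {
  "steps": [0.093,0,0,-0.02,0,0,0,0.093,0,0,-0.05,0,0,0,0.093,0,0,-0.09,0,0,0,0.093,0,0,-0.13,0,0,0,0.093,0,0,-0.13,0,0,0,0.093,0,0,-0.13,0,0,0]
}}

```text
clock: 21.08
position: [0.5661, -0.0251, 0.2846]
ee_rot: [-0.281, 3.125, -0.001]
wrist_force: [-0.1, -0.4, -0.4]
opening: 0.0928
grasp_force: 0.0
```

```bash
python3 r.py; python3 -c "
from h import *
s=snapshot('scene');d=snapshot('side');S=[]
for p in (s,d):
  x,y=[int(v) for v in proj(p,[.53,.08,.08])]
  S.append(cv2.resize(p['image'][y-60:y+60,x-50:x+50],(400,480),interpolation=cv2.INTER_CUBIC))
  for n,z in (('spanner_foot',.01),('spanner_bar',.172)):
    for r in place_of(p,n)[:1]: print(n,r['score'],r['xy'],atz(p,r['xy'],z))
cv2.imwrite('pics/k.png',np.hstack(S))"
```

```text
[ 0.56606813 -0.02509933  0.28458839] [-0.05992926 -0.42427426 -0.42504276] [0.04491764 0.01497945 0.05559878] q6 -1.8764009018533685 yaw 100.26369321024363 -0.0006520455463032704
spanner_foot 0.84 [232.6, 254.2] [ 0.56302882 -0.03375901  0.01      ]
spanner_bar 0.62 [234.7, 205.3] [ 0.56932926 -0.02873737  0.172     ]
spanner_foot 0.74 [285.1, 259.4] [ 0.56701108 -0.02833207  0.01      ]
spanner_bar 0.63 [283.9, 219.9] [ 0.56149798 -0.02301501  0.172     ]
```

View pics/k.png

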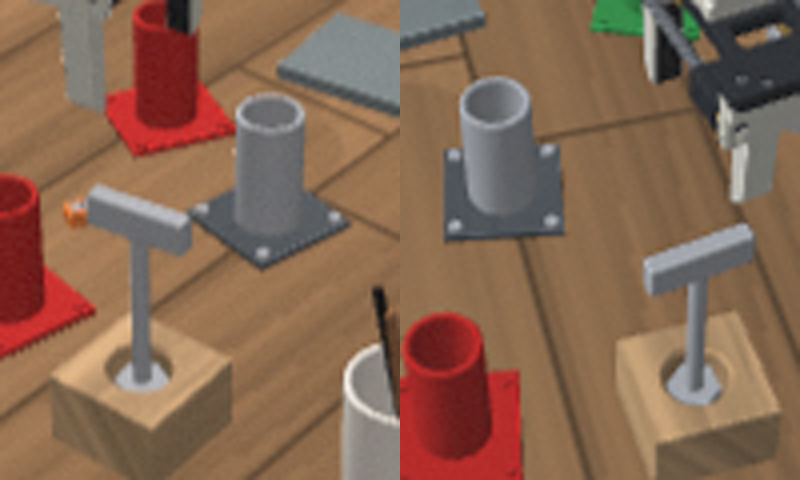

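The spanner stands upright in its stand (scene crop (140,370), side crop (693,385)). The gripper is clear and nothing else has moved. Handing in.

```bash
python3 -c "
from bench import *
print(finish_job())"
```

```text
the job is handed in; nothing more can be done
None
```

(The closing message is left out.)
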